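Set the casting flasks over their wax trees

ROBOT

A 6-joint arm with a two-finger parallel gripper is mounted at the origin on the work surface. World frame = base frame: x ahead of the robot, y to its left, z up, the work surface at z = 0. Lengths are in m, angles in rad, forces in N, time in s.
With the tool pointing down it reaches from about 0.35 to 0.725 m from the base axis. Payload 4.3 kg.
Tool frame: the origin (TCP) lies on the mounting face of the last link; the fingertips stand 173 mm ahead of it and the grasp point (between the pads) lies 155 mm ahead of it; z points along the fingers, y is the line along which they close (so a half turn about z gives the same grasp; the last joint's range is limited). The gripper opens to 85 mm and grips with 20 to 120 N. Pads are 22 mm wide; open, the fingers measure 114 mm over their backs; the gripper's body (76 mm by 85 mm) begins 54 mm behind the grasp point. The pads swing forward as they close: fully open they stand 13 mm farther back than shut.
Start: joints at [1.149, 0.377, 0.081, 1.274, 0, 1.46], TCP at [0.176, 0.547, 0.405] pointing down, gripper open.
Joint ranges: [-2.72, 2.72], [-0.84, 1.66], [-1.02, 1.22], [-1.77, 2.12], [-1.37, 1.28], [-3.14, 3.14]. Speed limits (rad/s): [2.57, 2.57, 3.14, 3.14, 3.14, 3.14].

INTERFACE

Orientations are given as a unit quaternion [x, y, z, w].
In Python, from cell import r, capture gives the robot as it stands. The module is installed in compiled form; this text tells all that it offers.
- The arm moves only by the tool step_arm, never from a script. Its argument "deltas" is a list of rows, each a list of 2 entries, a list of its own where there are three numbers: the shift along the tool's x, y, z in cm, then the turn about the tool's z in degrees. A call has 1 to 10 rows; each row shifts and turns the commanded pose from where the row before left it, along the tool's axes as they then stand; what a row does not reach is not made up. A row lasts 1/12 s, in which the tool goes at most 41.7 mm and 7.16 degrees, less where a joint would pass 70% of its speed; a pose out of reach is approached as far as the arm can. A call is refused whole if a number of a shift passes 4.17 or a number of a turn 7.16, either way. A call with a gripper value outside its range is refused whole. "gripper" is the closure, from -1 (fully open) to 1 (shut), set as the call begins (left out, the last holds). The fingers move at their own pace and stop on an object; "force" is the grip in N (left out, the last holds). Time passes only in rows, so rows that do not move let the fingers close. It gives the time, the measured TCP pose, the force, the opening and the grip force at its end, in the units of the state.
- r.sense(): the state, without advancing time (a new reading comes with each control period).
- capture(name): name is "side" or "top"; returns a dict with "image" (480x640x3 uint8, red, green, blue), "intrinsics" (3x3 intrinsics, pixels), "extrinsics" (4x4, takes a point from camera to world coordinates). Camera axes: x right, y down, z forward; pixel columns grow to the right and rows downward; lengths in m; the calibration is good to about 2 mm. A picture is of the moment at which its call begins. There is no depth.
- r.sign_off(): hands the job in; it is judged then, once.
The state is a dict: "t": time; "qpos": joint angles; "joint_vel": joint speeds; "joint_efforts": joint torques, N m; "ee_pos": TCP position; "orientation": TCP orientation; "ft_force": force on the tool from outside, world axes, zero at the start; "ft_torque": the same for the moment, N m; "grip_width": finger opening in m; "finger_force": force on a finger pad.
Only numpy, scipy, OpenCV 4.12 (cv2) and the standard library are available. Lean on these libraries where they do the work, as an engineer would, in place of code of your own. Each camera call takes 0.05 s, during which the arm holds its last target. There are 200 camera calls.

TASK

Get the four wax trees ready for casting: lower each steel flask over a tree so that it stands upright and fully home in the well of a rubber base. Each base gets the flask whose diameter fits its well, and of the two flasks of equal diameter the taller goes over the taller tree, so that every tree ends below its flask's rim. Lower the flasks gently, do not tip or crush the waxes, and leave the loupe and the setter's block alone.

Things in the scene. Friction and masses are not known exactly. Their poses are not given: they have to be found in the camera images.
- flask_large: casting flask: a bare stainless-steel tube, open at both ends, 64 mm outside diameter, 80 mm tall, wall 2.5 mm, standing upright and loose on the bench. Origin: centre of its lower end; z up along its axis. About 360 g.
- flask_medium_tall: casting flask: a bare stainless-steel tube, open at both ends, 50 mm outside diameter, 92 mm tall, wall 2.5 mm, standing upright and loose on the bench. Origin: centre of its lower end; z up along its axis. About 300 g.
- flask_medium_short: casting flask: a bare stainless-steel tube, open at both ends, 50 mm outside diameter, 60 mm tall, wall 2.5 mm, standing upright and loose on the bench. Origin: centre of its lower end; z up along its axis. About 200 g.
- flask_small: casting flask: a bare stainless-steel tube, open at both ends, 36 mm outside diameter, 68 mm tall, wall 2.5 mm, standing upright and loose on the bench. Origin: centre of its lower end; z up along its axis. About 160 g.
- base_blue: loose round dark-grey rubber base, 20 mm high, 90 mm across, with a blue wax tree (stem with twelve little finger rings) at its centre. Its well floor is flat, 8 mm up; the sloping lip narrows from 79 mm inside at the top to 69 mm at the floor. The tree's top is 70 mm above the bench; it is 40 mm across. Origin: centre of the underside; z up.
- base_green: loose round dark-grey rubber base, 20 mm high, 76 mm across, with a green wax tree (stem with fifteen small flat discs) at its centre. Its well floor is flat, 8 mm up; the sloping lip narrows from 65 mm inside at the top to 55 mm at the floor. The tree's top is 82 mm above the bench; it is 30 mm across. Origin: centre of the underside; z up.
- base_red: loose round dark-grey rubber base, 20 mm high, 76 mm across, with a red wax tree (stem with nine small flat discs) at its centre. Its well floor is flat, 8 mm up; the sloping lip narrows from 65 mm inside at the top to 55 mm at the floor. The tree's top is 50 mm above the bench; it is 30 mm across. Origin: centre of the underside; z up.
- base_yellow: loose round dark-grey rubber base, 20 mm high, 62 mm across, with a yellow wax tree (stem with twelve tiny beads) at its centre. Its well floor is flat, 8 mm up; the sloping lip narrows from 51 mm inside at the top to 41 mm at the floor. The tree's top is 58 mm above the bench; it is 20 mm across. Origin: centre of the underside; z up.
- loupe: bystander: a folding steel loupe, swung open and lying flat, 61 x 24 mm, 19 mm high, loose. Origin: under the centre of the lens barrel; the case reaches 48 mm to its -x.
- setter_block: bystander: a dark wooden setter's block 44 x 44 mm with a red-brown ball of pitch on top, 84 mm high in all, loose. Origin: centre of the underside; z up.
Not all that is in view belongs to the job. Leave any purple look-alike of the flask_small alone. Leave any pink look-alike of the flask_medium_short alone.

How it is judged:
At the end, for the whole second after the job is handed in: Large flask on the blue-wax base, medium tall on green, medium short on red, small on yellow: each within 6 mm of its base's axis, lower end on the well floor (4 to 11 mm above the base's underside), flask and base upright within 0.06 rad, base on the bench, released, at rest (horizontal distance between flask_large and base_blue below 0.006 m and z of flask_large in the frame of base_blue between 0.004 and 0.011 m and angle between each of flask_large, base_blue, flask_medium_tall, base_green, flask_medium_short, base_red, flask_small, base_yellow's own z axis and vertical below 0.06 rad and height (world z) of each of base_blue, base_green, base_red, base_yellow below 0.01 m and linear speed of each of flask_large, base_blue, flask_medium_tall, base_green, flask_medium_short, base_red, flask_small, base_yellow below 0.02 m/s and angular speed of each of flask_large, base_blue, flask_medium_tall, base_green, flask_medium_short, base_red, flask_small, base_yellow below 0.2 rad/s and horizontal distance between flask_medium_tall and base_green below 0.006 m and z of flask_medium_tall in the frame of base_green between 0.004 and 0.011 m and horizontal distance between flask_medium_short and base_red below 0.006 m and z of flask_medium_short in the frame of base_red between 0.004 and 0.011 m and horizontal distance between flask_small and base_yellow below 0.006 m and z of flask_small in the frame of base_yellow between 0.004 and 0.011 m); the robot touches nothing.
It fails at once if a flask was let fall onto its base (faster than 0.5 m/s, ungripped, over the base) ((horizontal distance between flask_large and base_blue below 0.04 m and contact force between the fingers and flask_large below 0.5 N and linear speed of flask_large above 0.5 m/s) or (horizontal distance between flask_medium_tall and base_green below 0.04 m and contact force between the fingers and flask_medium_tall below 0.5 N and linear speed of flask_medium_tall above 0.5 m/s) or (horizontal distance between flask_medium_short and base_red below 0.04 m and contact force between the fingers and flask_medium_short below 0.5 N and linear speed of flask_medium_short above 0.5 m/s) or (horizontal distance between flask_small and base_yellow below 0.04 m and contact force between the fingers and flask_small below 0.5 N and linear speed of flask_small above 0.5 m/s)).
It fails at once if a flask was rammed onto a base or its wax (over 60 N between them) (contact force between any of flask_large, flask_medium_tall, flask_medium_short, flask_small and base_blue above 60 N or contact force between any of flask_large, flask_medium_tall, flask_medium_short, flask_small and base_green above 60 N or contact force between any of flask_large, flask_medium_tall, flask_medium_short, flask_small and base_red above 60 N or contact force between any of flask_large, flask_medium_tall, flask_medium_short, flask_small and base_yellow above 60 N).
It fails at once if the gripper crushed a wax tree or its base (over 25 N) (contact force between the fingers and base_blue above 25 N or contact force between the fingers and base_green above 25 N or contact force between the fingers and base_red above 25 N or contact force between the fingers and base_yellow above 25 N).
It fails at once if a base with its tree was tipped (over 0.3 rad) (angle between any of base_blue, base_green, base_red, base_yellow's own z axis and vertical above 0.3 rad).
It fails at once if the loupe or the setter's block was moved more than 25 mm (distance of any of loupe, setter_block from where it was at the start of the episode above 0.025 m).
It also fails if it takes over 104 s, if anything falls off the work surface, if the arm or the gripper's body presses on something with over 40 N, if the wrist force passes 120 N, or if a joint passes its speed limit or range.

## Working session

There is one attempt and no reset: what is moved stays moved. The work goes in short steps, Python scripts to look and compute and a tool call to move; the robot and the scene stay as the last step left them, time stands still between calls to the robot, and variables do not carry over. Pictures are saved under pics/ and viewed, at most 14 in all, crops included, and the job is handed in when it is done.

Besides the shell and the picture viewer there is one more tool, called after "Emit:" by a JSON object that holds its "op" and its "data". step_arm: Moves the arm, as the interface text tells. Its arguments: {"type":"object","properties":{"deltas":{"type":"array"},"gripper":{"type":"number"},"force":{"type":"number"}},"required":["deltas"]}

```bash
mkdir -p pics
python3 - <<'E'
from cell import r,capture
import cv2,numpy as np
np.set_printoptions(precision=4,suppress=True)
for n in("side","top"):
    c=capture(n);cv2.imwrite(f"pics/{n}0.png",c["image"][:,:,::-1]);print(n,c["intrinsics"],c["extrinsics"])
s=r.sense();print(s)
E
```

```text
side [[522.8288   0.     314.3713]
 [  0.     522.8288 242.4929]
 [  0.       0.       1.    ]] [[ 0.9943 -0.0758  0.0746  0.4306]
 [-0.1063 -0.7104  0.6957 -0.7331]
 [ 0.0003 -0.6997 -0.7145  0.8194]
 [ 0.      0.      0.      1.    ]]
top [[455.8178   0.     320.9025]
 [  0.     455.8178 239.2621]
 [  0.       0.       1.    ]] [[ 0.0006 -0.9989  0.0464  0.4363]
 [-0.9998 -0.0015 -0.02    0.0676]
 [ 0.0201 -0.0464 -0.9987  1.0504]
 [ 0.      0.      0.      1.    ]]
{'t': 0.1, 'qpos': array([1.1487, 0.378 , 0.0797, 1.2744, 0.    , 1.4605]), 'joint_vel': array([-0.0008, -0.0025,  0.0038, -0.0001,  0.0021,  0.0012]), 'joint_efforts': array([  0.0007, -46.4693,  27.0583,   0.0121,  -0.0002,   0.    ]), 'ee_pos': array([0.1763, 0.547 , 0.4038]), 'orientation': array([ 0.1552,  0.9879, -0.0009, -0.0002]), 'ft_force': array([ 0.3386, -0.0232,  0.359 ]), 'ft_torque': array([ 0.0055, -0.0011,  0.0179]), 'finger_force': 0.0, 'grip_width': 0.08546833791367946}
```

View pics/side0.png

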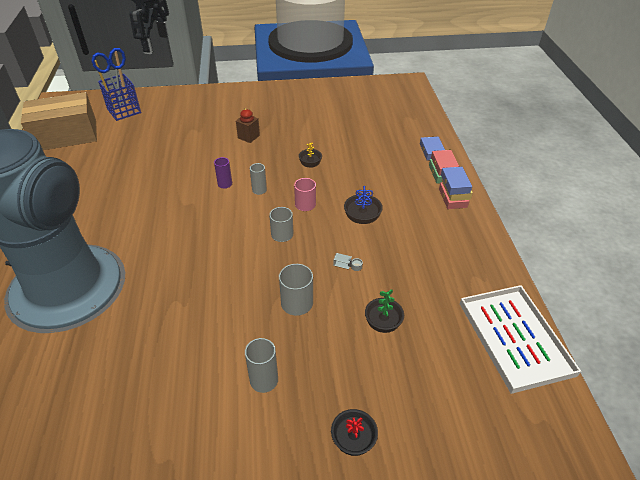

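View pics/top0.png

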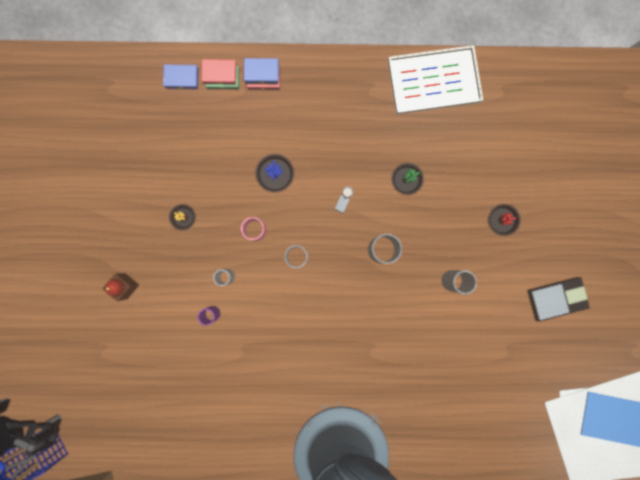

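The side view shows the flasks small (258,178), medium short (281,224), large (296,290) and tall (261,364). The bases are yellow (310,157), blue (363,208), green (384,314) and red (354,432). In the top view the flasks are at (222,277), (296,256), (386,249) and (465,282), and the bases at (182,217), (275,173), (407,179) and (504,220).

```bash
cat > h.py <<'E'
import cv2,numpy as np
from scipy.optimize import least_squares
from cell import r,capture
np.set_printoptions(precision=4,suppress=True)
def ray(c,uv):
    uv=np.atleast_2d(uv).astype(float);d=np.c_[uv,np.ones(len(uv))]@np.linalg.inv(c["intrinsics"]).T
    return d@c["extrinsics"][:3,:3].T
def cast(c,uv,h):
    d=ray(c,uv);o=c["extrinsics"][:3,3];return (o+d*((h-o[2])/d[:,2])[:,None])[:,:2]
def proj(c,p):
    E=c["extrinsics"];q=c["intrinsics"]@(E[:3,:3].T@(np.array(p)-E[:3,3]));return q[:2]/q[2]
def blob(c,kind,seed):
    """outline half that belongs to the upper rim (the side away from the camera foot)"""
    hsv=cv2.cvtColor(cv2.GaussianBlur(c["image"],(3,3),0),cv2.COLOR_RGB2HSV);s,v=hsv[...,1],hsv[...,2]
    m=((v<75) if kind=="base" else ((s<75)&(v>50))).astype(np.uint8)
    m=cv2.morphologyEx(m,cv2.MORPH_CLOSE,np.ones((3,3)))
    cs,_=cv2.findContours(m,cv2.RETR_EXTERNAL,cv2.CHAIN_APPROX_NONE)
    cs=[k for k in cs if len(k)>25]
    k=min(cs,key=lambda k:abs(cv2.pointPolygonTest(k,tuple(map(float,seed)),True)) if cv2.pointPolygonTest(k,tuple(map(float,seed)),False)<0 else 0)
    k=cv2.convexHull(k)[:,0] if kind=="base" else k[:,0]
    return k.astype(float)
def rim(ct,cs,kind,st,ss,R,h0):
    P=[]
    for c,s in((ct,st),(cs,ss)):
        k=blob(c,kind,s);g=cast(c,[s],h0)[0]
        a=proj(c,[*g,h0+.01])-proj(c,[*g,h0-.01]);a/=np.linalg.norm(a)
        ctr=proj(c,[*g,h0])
        # rim side: points beyond the widest row along the up direction
        t=k@a;w=k@np.array([-a[1],a[0]])
        half=(w.max()-w.min())/2
        b=half*abs(ray(c,[s])[0]/np.linalg.norm(ray(c,[s])[0]))[2]
        P.append(k[t>t.max()-b*0.95])
    def f(p):return np.r_[tuple(np.hypot(*(cast(c,k,p[2])-p[:2]).T)-R for c,k in((ct,P[0]),(cs,P[1])))]
    g=cast(ct,[st],h0)[0]
    q=least_squares(f,[*g,h0],loss="soft_l1",f_scale=.002)
    rms=np.sqrt(np.mean(f(q.x)**2))*1e3
    return q.x,rms,[len(x) for x in P]
F=dict(large=((386,249),(296,290),.032,.08),tall=((465,282),(261,364),.025,.092),short=((296,256),(281,224),.025,.06),small=((222,277),(258,178),.018,.068))
B=dict(blue=((275,173),(363,208),.045,.02),green=((407,179),(384,314),.038,.02),red=((504,220),(354,432),.038,.02),yellow=((182,217),(310,157),.031,.02))
E
python3 - <<'E'
from h import *
ct,cs=capture("top"),capture("side")
for n,a in F.items():print(n,*rim(ct,cs,"flask",*a))
for n,a in B.items():print(n,*rim(ct,cs,"base",*a))
for n,p in dict(loupe=(345,198),setter=(120,288),pink=(252,228),purple=(209,316)).items():print(n,cast(ct,[p],.03))
E
```

```text
large [ 0.4629 -0.0927  0.075 ] 0.7872698563847612 [40, 42]
tall [ 0.3918 -0.2563  0.0869] 0.6370786576353152 [30, 40]
short [0.4461 0.1025 0.0554] 0.8474845169172437 [31, 28]
small [0.4007 0.2621 0.0637] 0.7565641714882764 [21, 16]
blue [0.6335 0.1417 0.0221] 3.602985324456316 [5, 8]
green [ 0.6295 -0.1421 -0.0004] 0.852342326313897 [4, 9]
red [ 0.5332 -0.3707  0.0047] 1.3063915722115353 [4, 11]
yellow [0.5215 0.1545 0.1596] 34.081479173587645 [2, 9]
loupe [[ 0.5769 -0.0071]]
setter [[0.3752 0.4914]]
pink [[0.5087 0.2014]]
purple [[0.3134 0.2948]]
```

```bash
python3 - <<'E'
s=open('h.py').read()
s=s.replace('''    k=cv2.convexHull(k)[:,0] if kind=="base" else k[:,0]
''','''    if kind=="base":
        z=np.zeros_like(m);cv2.fillPoly(z,[cv2.convexHull(k)],1);k=cv2.findContours(z,0,cv2.CHAIN_APPROX_NONE)[0][0]
    k=k[:,0]; k=k+0.5*(k-k.mean(0))/np.linalg.norm(k-k.mean(0),axis=1)[:,None]
''')
open('h.py','w').write(s)
E
python3 - <<'E'
from h import *
ct,cs=capture("top"),capture("side")
for n,a in F.items():print(n,*rim(ct,cs,"flask",*a))
for n,a in B.items():
    print(n,*rim(ct,cs,"base",*a))
    for c,i in((ct,0),(cs,1)):
        k=blob(c,"base",a[i]);print("   bbox",k.min(0),k.max(0),"centre@.02",cast(c,[(k.min(0)+k.max(0))/2],.012))
E
```

```text
large [ 0.463  -0.0936  0.0775] 0.7539182574319085 [40, 42]
tall [ 0.3918 -0.2567  0.0892] 0.6014243773365541 [31, 40]
short [0.4464 0.1037 0.0559] 0.763187581873665 [30, 28]
small [0.4006 0.2632 0.0644] 0.6825342405524972 [23, 16]
blue [0.6302 0.1376 0.0259] 7.040918911063938 [43, 43]
   bbox [261.5051 156.5008] [288.4875 164.4832] centre@.02 [[0.6654 0.1523]]
   bbox [344.5002 195.5003] [380.4998 223.4997] centre@.02 [[0.6364 0.1471]]
green [ 0.6292 -0.1402 -0.0029] 2.673222582923956 [19, 49]
   bbox [400.5014 165.5   ] [417.4788 170.2168] centre@.02 [[ 0.6498 -0.1563]]
   bbox [365.5001 298.5119] [402.4999 331.4998] centre@.02 [[ 0.6261 -0.1531]]
red [ 0.5332 -0.3704  0.0057] 1.7520607676821045 [14, 59]
   bbox [505.6131 219.5582] [517.429  232.4539] centre@.02 [[ 0.5158 -0.3923]]
   bbox [330.5    409.5001] [376.5    455.4999] centre@.02 [[ 0.5318 -0.3751]]
yellow [0.5567 0.1517 0.1877] 27.183248828003055 [13, 24]
   bbox [261.5051 156.5008] [288.4875 164.4832] centre@.02 [[0.6654 0.1523]]
   bbox [298.5003 149.5005] [320.4997 166.4996] centre@.02 [[0.5347 0.3563]]
```

```bash
sed -i 's/(v<75) if kind=="base"/(v<c.get("vt",75)) if kind=="base"/' h.py
python3 - <<'E'
from h import *
ct,cs=capture("top"),capture("side")
hsv=cv2.cvtColor(ct["image"],cv2.COLOR_RGB2HSV);print(hsv[217,164:200,2],hsv[217,164:200,1]);print(hsv[173,250:300,2])
for vt in(90,100):
  ct["vt"]=vt
  for n,a in B.items():
    print(vt,n,*rim(ct,cs,"base",*a))
    for c,i in((ct,0),(cs,1)):
        k=blob(c,"base",a[i]);print("   bbox",k.max(0)-k.min(0),"centre",cast(c,[(k.min(0)+k.max(0))/2],.014))
E
```

```text
[165 166 166 158 141 116  92  80  75  90 136 190 220 223 213 198 206 215
 211 190 149 103  79  78  87  90  91  90  82  83  97 122 146 160 164 165] [124 124 120 119 109  86  64  61  71  93 122 140 146 151 152 155 153 155
 155 152 139 109  74  56  47  42  42  42  50  52  66  90 110 121 123 124]
[155 157 157 154 146 126 100  83  74  80  89  98 101  99  97  98 107 137
 159 169 173 173 172 170 164 167 170 171 172 170 158 137 114  96 101  97
 100  99  97  91  82  75  84 110 138 156 161 160 162 162]
90 blue [0.6337 0.1502 0.015 ] 2.3313690322060996 [46, 43]
   bbox [35.9998 33.9999] centre [[0.6372 0.1531]]
   bbox [35.9996 27.9994] centre [[0.6359 0.1449]]
90 green [ 0.6255 -0.1486  0.0077] 1.8739869923428991 [38, 48]
   bbox [28.9996 28.9997] centre [[ 0.6258 -0.1511]]
   bbox [37.     32.9872] centre [[ 0.6256 -0.1545]]
90 red [ 0.5321 -0.372   0.009 ] 1.1408371819028649 [38, 59]
   bbox [28.9999 28.9999] centre [[ 0.5318 -0.3743]]
   bbox [45.9999 45.9998] centre [[ 0.5316 -0.376 ]]
90 yellow [0.5341 0.3558 0.0172] 1.7511172150357501 [30, 24]
   bbox [22.9998 22.9998] centre [[0.5346 0.362 ]]
   bbox [21.9992 16.9992] centre [[0.5345 0.3536]]
100 blue [0.6347 0.1511 0.0142] 1.9533927199869616 [50, 43]
   bbox [35.9997 35.9997] centre [[0.6372 0.1531]]
   bbox [35.9996 27.9994] centre [[0.6359 0.1449]]
100 green [ 0.6256 -0.1488  0.008 ] 1.7288713311522153 [39, 48]
   bbox [28.9995 30.    ] centre [[ 0.6247 -0.1511]]
   bbox [37.     32.9872] centre [[ 0.6256 -0.1545]]
100 red [ 0.5321 -0.3726  0.0101] 1.0813507321134836 [37, 59]
   bbox [30.9998 29.9999] centre [[ 0.5306 -0.3743]]
   bbox [45.9999 45.9998] centre [[ 0.5316 -0.376 ]]
100 yellow [0.5346 0.3581 0.0155] 1.3673142546799784 [31, 24]
   bbox [24.9993 24.    ] centre [[0.5357 0.362 ]]
   bbox [21.9992 16.9992] centre [[0.5345 0.3536]]
```

Emit:
{"op": "step_arm", "data": {"deltas": [[[0, 0, 0], -5.95], [[0, 0, 0], -5.95], [[0, 0, 0], -5.95]], "gripper": -1}}

```text
t: 0.65
ee_pos: [0.1764, 0.5473, 0.4047]
orientation: [-0.002, 1.0, 0.0, 0.0]
ft_force: [0.1, -0.4, 1.1]
grip_width: 0.0852
finger_force: 0.0
```

```bash
cat >> h.py <<'E'
HUE=dict(blue=(110,130),green=(50,80),red=(0,6),yellow=(18,32))
def centre(c,name,seed,r0):
    """rubber disc's silhouette centre (ellipse) and tree centroid, in pixels"""
    hsv=cv2.cvtColor(c["image"],cv2.COLOR_RGB2HSV);H,S,V=cv2.split(hsv)
    lo,hi=HUE[name];t=((H>=lo)&(H<=hi)&(S>120)&(V>60)).astype(np.uint8)
    w=np.zeros_like(t);cv2.circle(w,tuple(seed),int(r0*1.7),1,-1)
    t=t&w
    if name=="yellow": t=t&(V>170)
    m=((V<118)|(t>0)).astype(np.uint8)&w
    n,l,st,ce=cv2.connectedComponentsWithStats(m);i=1+np.argmax(st[1:,4])
    k=cv2.convexHull(np.argwhere(l==i)[:,::-1].astype(np.int32))
    z=np.zeros_like(m);cv2.fillPoly(z,[k],1)
    if c["extrinsics"][1,3]<-.3: z=((V<118)&(l==i)).astype(np.uint8);z=cv2.morphologyEx(z,cv2.MORPH_OPEN,np.ones((5,5)))
    k=cv2.convexHull(np.argwhere(z>0)[:,::-1].astype(np.int32))
    z[:]=0;cv2.fillPoly(z,[k],1)
    e=cv2.fitEllipse(cv2.findContours(z,0,cv2.CHAIN_APPROX_NONE)[0][0])
    return np.array(e[0]),e[1],np.argwhere(t>0)[:,::-1].mean(0)
E
python3 - <<'E'
from h import *
ct,cs=capture("top"),capture("side")
zt=dict(blue=.045,green=.052,red=.035,yellow=.04)
for n,a in B.items():
    for c,i in((ct,0),(cs,1)):
        e,ax,t=centre(c,n,a[i],[20,26][i]*a[2]/.045)
        print(n,"disc",cast(c,[e],.013)[0],np.array(ax),"tree",cast(c,[t],zt[n])[0])
E
```

```text
blue disc [0.637  0.1534] [37.1384 37.5596] tree [0.6363 0.1527]
blue disc [0.6367 0.1473] [27.6731 38.9649] tree [0.6369 0.1513]
green disc [ 0.6252 -0.1514] [30.7745 31.3559] tree [nan nan]
green disc [ 0.6257 -0.1534] [33.6185 39.2215] tree [ 0.6252 -0.1526]
red disc [ 0.5307 -0.3738] [31.3358 31.6305] tree [ 0.5307 -0.3734]
red disc [ 0.5326 -0.3745] [45.5447 47.6248] tree [ 0.5317 -0.3741]
yellow disc [0.5356 0.3628] [25.3468 25.4259] tree [0.535  0.3611]
yellow disc [0.5356 0.3558] [17.0202 23.4922] tree [0.5363 0.3608]h.py:58: RuntimeWarning: Mean of empty slice.
  return np.array(e[0]),e[1],np.argwhere(t>0)[:,::-1].mean(0)
  ret = um.true_divide(
```

Emit:
{"op": "step_arm", "data": {"deltas": [[[-2.24, -2.84, 0], 0], [[-2.24, -2.84, 0], 0], [[-2.24, -2.84, 0], 0], [[-2.24, -2.84, 0], 0], [[-2.24, -2.84, 0], 0], [[-2.24, -2.84, 0], 0], [[-2.24, -2.84, 0], 0], [[-2.24, -2.84, 0], 0], [[-2.24, -2.84, 0], 0], [[-2.24, -2.84, 0], 0]], "gripper": -1}}

```text
t: 1.58
ee_pos: [0.4011, 0.2617, 0.405]
orientation: [0.002, 1.0, 0.0, 0.0]
ft_force: [0.7, -0.6, 0.1]
grip_width: 0.0853
finger_force: 0.0
```

Emit:
{"op": "step_arm", "data": {"deltas": [[[0, 0.1, 3.4], 0], [[0, 0, 3.4], 0], [[0, 0, 3.4], 0], [[0, 0, 3.4], 0], [[0, 0, 3.4], 0], [[0, 0, 3.4], 0], [[0, 0, 0], 0]]}}

```text
t: 2.17
ee_pos: [0.3971, 0.2626, 0.1953]
orientation: [0.002, 1.0, -0.002, -0.005]
ft_force: [-2.5, -0.7, -0.3]
grip_width: 0.0858
finger_force: 0.0
```

Emit:
{"op": "step_arm", "data": {"deltas": [[[0, 0, 0], 0], [[0, 0, 0], 0], [[0, 0, 0], 0], [[0, 0, 0], 0], [[0, 0, 0], 0], [[0, 0, 0], 0], [[0, 0, 0], 0], [[0, 0, 0], 0]], "gripper": 1, "force": 30}}

```text
t: 2.83
ee_pos: [0.4017, 0.2647, 0.2031]
orientation: [0.0, 1.0, 0.001, 0.002]
ft_force: [-0.2, -1.5, 6.6]
grip_width: 0.0361
finger_force: 29.3
```

Emit:
{"op": "step_arm", "data": {"deltas": [[[0, 0, -2.5], 0], [[0, 0, -3], 0], [[0, 0, -3], 0], [[0, 0, -2.5], 0], [[-2.68, 1.94, 0], 0], [[-2.68, 1.94, 0], 0], [[-2.68, 1.94, 0], 0], [[-2.68, 1.94, 0], 0], [[-2.68, 1.94, 0], 0], [[0, 0, 0], 0]]}}

```text
t: 3.67
ee_pos: [0.5387, 0.3641, 0.3106]
orientation: [0.0, 1.0, 0.002, 0.002]
ft_force: [0.6, 0.3, -1.1]
grip_width: 0.0359
finger_force: 30.7
```

Emit:
{"op": "step_arm", "data": {"deltas": [[[0, 0, 0], 0], [[0, 0, 0], 0], [[0, 0, 0], 0]]}}

```text
t: 3.92
ee_pos: [0.5334, 0.3607, 0.3113]
orientation: [0.0, 1.0, -0.0, -0.0]
ft_force: [0.2, 0.5, -1.2]
grip_width: 0.0361
finger_force: 30.8
```

Run:
```python
from h import *
s=r.sense();print(s["ee_pos"],s["orientation"],s["ft_force"])
for n in("side","top"):
    c=capture(n);im=c["image"]
    p=proj(c,[.5355,.3615,.08]).astype(int);print(n,p)
    x,y=p-[60,75];cv2.imwrite(f"pics/{n}1.png",cv2.resize(im[max(y,0):y+150,max(x,0):x+120,::-1],None,fx=4,fy=4,interpolation=2))
a,b=[cv2.imread(f"pics/{n}1.png") for n in("side","top")]
cv2.imwrite("pics/c1.png",cv2.hconcat([cv2.resize(a,(400,500)),cv2.resize(b,(400,500))]))
```

```text
[0.5334 0.3607 0.3113] [ 0.0002  1.     -0.0001 -0.0003] [ 0.2224  0.4961 -1.2487]
side [309 134]
top [173 213]
```

View pics/c1.png

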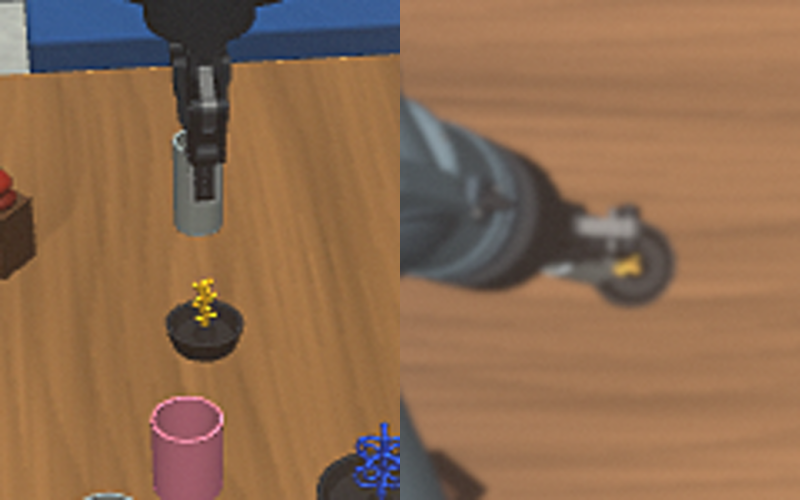

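```bash
cat >> h.py <<'E'
def held(c,x,y,zlo,zhi,R):
    """x of a held flask in the side view from its left/right edges, y assumed"""
    hsv=cv2.cvtColor(c["image"],cv2.COLOR_RGB2HSV);S=hsv[...,1];out=[]
    for z in np.linspace(zlo,zhi,9):
        p=proj(c,[x,y,z]);v=int(round(p[1]));w=abs(proj(c,[x+R,y,z])[0]-p[0])
        u0=int(round(p[0]-1.8*w));g=S[v,u0:int(round(p[0]+1.8*w))].astype(float)
        lo=np.where(g<85)[0]
        if len(lo)<3: continue
        def sub(i,j): return i+(85-g[i])/(g[j]-g[i])*(j-i)
        L=sub(lo[0],lo[0]-1) if lo[0]>0 else np.nan; Rr=sub(lo[-1],lo[-1]+1) if lo[-1]+1<len(g) else np.nan
        d=(proj(c,[x+.01,y,z])-p)[0]
        out.append((x+(u0+(L+Rr)/2-p[0])/d*.01,(Rr-L)/2/w*R))
    return np.array(out)
E
python3 - <<'E'
from h import *
c=capture("side");print(held(c,.5355,.3607,.112,.13,.018))
ct=capture("top");print(r.sense()["ee_pos"])
E
```

```text
[[0.5322 0.0182]
 [0.5322 0.0182]
 [0.5322 0.0182]
 [0.5323 0.0181]
 [0.5322 0.0181]
 [0.5322 0.0181]
 [0.5322 0.0181]
 [0.5322 0.0181]
 [0.5322 0.0182]]
[0.5337 0.3607 0.3114]
```

Emit:
{"op": "step_arm", "data": {"deltas": [[[-0.33, 0.1, 0], 0], [[0, 0, 0.5], 0], [[0, 0, 1.5], 0], [[0, 0, 1.5], 0], [[0, 0, 1.5], 0], [[0, 0, 1.5], 0], [[0, 0, 1], 0], [[0, 0, 0.5], 0], [[0, 0, 0], 0], [[0, 0, 0], 0]]}}

```text
t: 4.95
ee_pos: [0.5378, 0.3623, 0.2309]
orientation: [0.0, 1.0, 0.0, 0.0]
ft_force: [-0.9, 0.1, -1.4]
grip_width: 0.0361
finger_force: 30.7
```

Run:
```python
from h import *
s=r.sense();print(s["ee_pos"],s["ft_force"])
c=capture("side");print(held(c,.5355,.3615,.045,.055,.018)[::4]);im=c["image"]
x,y=proj(c,[.5355,.3615,.05]).astype(int)-[40,50];cv2.imwrite("pics/s2.png",cv2.resize(im[y:y+100,x:x+80,::-1],None,fx=6,fy=6,interpolation=2))
```

```text
[0.5378 0.3623 0.2309] [-0.882   0.0897 -1.3836]
[[0.5365 0.0175]
 [0.536  0.0179]
 [0.536  0.0179]]
```

View pics/s2.png

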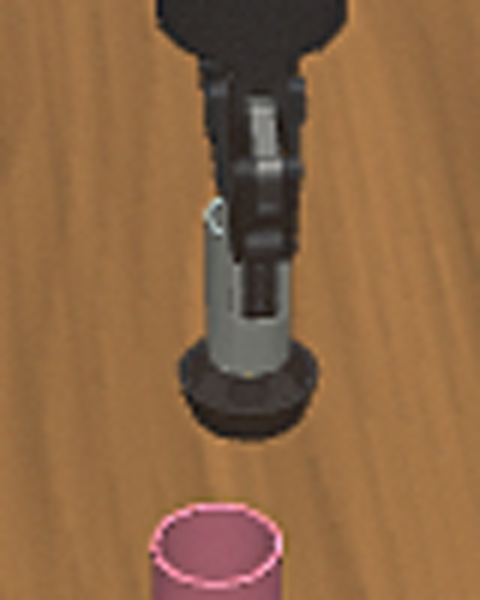

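The small flask is held upright over the yellow tree: flask centre column 248, base centre column 248. I'll lower it home.

Emit:
{"op": "step_arm", "data": {"deltas": [[[0, 0, 0.3], 0], [[0, 0, 0.4], 0], [[0, 0, 0.4], 0], [[0, 0, 0.3], 0], [[0, 0, 0.3], 0], [[0, 0, 0.2], 0], [[0, 0, 0.1], 0], [[0, 0, 0.1], 0], [[0, 0, 0], 0], [[0, 0, 0], 0]]}}

```text
t: 5.83
ee_pos: [0.5375, 0.3621, 0.2111]
orientation: [0.0, 1.0, 0.0, 0.0]
ft_force: [-4.0, -2.3, 7.9]
grip_width: 0.0363
finger_force: 31.4
```

Emit:
{"op": "step_arm", "data": {"deltas": [[[0, 0, 0], 0], [[0, 0, 0], 0], [[0, 0, 0], 0], [[0, 0, 0], 0]], "gripper": -1}}

```text
t: 6.17
ee_pos: [0.5378, 0.3623, 0.2096]
orientation: [0.0, 1.0, 0.0, 0.0]
ft_force: [-0.3, 0.7, 0.5]
grip_width: 0.0821
finger_force: 0.0
```

Emit:
{"op": "step_arm", "data": {"deltas": [[[0, 0, -1], 0], [[0, 0, -2], 0], [[0, 0, -3], 0], [[0, 0, -3], 0], [[0, 0, -3], 0], [[0, 0, -2], 0], [[0, 0, 0], 0]]}}

```text
t: 6.75
ee_pos: [0.539, 0.363, 0.3565]
orientation: [0.0, 1.0, 0.002, 0.005]
ft_force: [0.7, 0.1, 0.2]
grip_width: 0.0855
finger_force: 0.0
```

Run:
```python
from h import *
s=r.sense();print(s["ee_pos"],s["grip_width"])
cs=capture("side");im=cs["image"]
x,y=proj(cs,[.5355,.3615,.05]).astype(int)-[40,50];cv2.imwrite("pics/s3.png",cv2.resize(im[y:y+100,x:x+80,::-1],None,fx=5,fy=5,interpolation=2))
```

```text
[0.539  0.363  0.3565] 0.08552316702436093
```

View pics/s3.png

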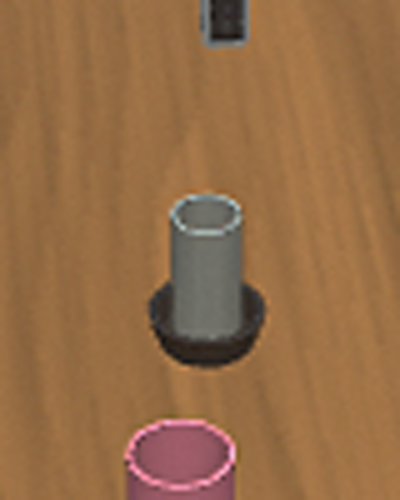

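Small flask is seated upright (flask centre column 206, base column 207). Next is the short one.

Emit:
{"op": "step_arm", "data": {"deltas": [[[1.14, -3.23, 0], 0], [[1.14, -3.23, 0], 0], [[1.14, -3.23, 0], 0], [[1.14, -3.23, 0], 0], [[1.14, -3.23, 0], 0], [[1.14, -3.23, 0], 0], [[1.14, -3.23, 0], 0], [[1.14, -3.23, 0], 0], [[0, 0, 0], 0], [[0, 0, 0], 0]]}}

```text
t: 7.63
ee_pos: [0.4454, 0.1026, 0.3489]
orientation: [0.002, 1.0, 0.0, -0.001]
ft_force: [0.4, 0.3, 0.3]
grip_width: 0.0855
finger_force: 0.0
```

Emit:
{"op": "step_arm", "data": {"deltas": [[[-0.1, 0.1, 2.5], 0], [[0, 0, 3.5], 0], [[0, 0, 3.5], 0], [[0, 0, 3.2], 0], [[0, 0, 2.0], 0], [[0, 0, 0.5], 0], [[0, 0, 0], 0], [[0, 0, 0], 0]]}}

```text
t: 8.3
ee_pos: [0.448, 0.1055, 0.1981]
orientation: [-0.0, 1.0, 0.0, 0.0]
ft_force: [-0.1, -0.4, 0.2]
grip_width: 0.0851
finger_force: 0.0
```

Emit:
{"op": "step_arm", "data": {"deltas": [[[0, 0, 0], 0], [[0, 0, 0], 0], [[0, 0, 0], 0], [[0, 0, 0], 0], [[0, 0, 0], 0], [[0, 0, 0], 0]], "gripper": 1, "force": 30}}

```text
t: 8.8
ee_pos: [0.4484, 0.1046, 0.1993]
orientation: [0.0, 1.0, -0.0, 0.002]
ft_force: [-0.7, -2.5, 7.0]
grip_width: 0.0499
finger_force: 30.0
```

Emit:
{"op": "step_arm", "data": {"deltas": [[[0, 0, -2], 0], [[0, 0, -3.5], 0], [[0, 0, -3.5], 0], [[0, 0, -3], 0], [[0, -1.5, -1], 0], [[-0.65, -3, 0], 0], [[-0.7, -3.6, 0], 0], [[-0.7, -3.6, 0], 0], [[-0.7, -3.6, 0], 0], [[-0.7, -3.6, 0], 0]]}}

```text
t: 9.63
ee_pos: [0.4816, -0.0858, 0.3282]
orientation: [0.0, 1.0, 0.0, 0.0]
ft_force: [1.3, 0.0, -1.8]
grip_width: 0.0493
finger_force: 32.4
```

Emit:
{"op": "step_arm", "data": {"deltas": [[[-0.7, -3.6, 0], 0], [[-0.7, -3.6, 0], 0], [[-0.7, -3.6, 0], 0], [[-0.7, -3.6, 0], 0], [[-0.7, -3.6, 0], 0], [[-0.7, -3.6, 0], 0], [[-0.7, -3.6, 0], 0], [[-0.16, -3.75, 0], 0], [[0, 0, 0], 0], [[0, 0, 0], 0]]}}

```text
t: 10.47
ee_pos: [0.5319, -0.3757, 0.3271]
orientation: [0.002, 1.0, 0.0, 0.0]
ft_force: [0.3, 0.3, -2.5]
grip_width: 0.0495
finger_force: 32.6
```

Emit:
{"op": "step_arm", "data": {"deltas": [[[0, 0, 0], 0], [[0, 0, 0], 0]]}}

```text
t: 10.63
ee_pos: [0.5322, -0.3725, 0.3276]
orientation: [-0.0, 1.0, 0.001, -0.0]
ft_force: [1.0, -0.3, -2.9]
grip_width: 0.0493
finger_force: 32.6
```

Run:
```python
from h import *
s=r.sense();print(s["ee_pos"],s["orientation"],s["ft_force"])
z=s["ee_pos"][2]-.1985
c=capture("side");print(z,held(c,.5315,s["ee_pos"][1],z+.003,z+.02,.025)[::2])
```

```text
[ 0.5322 -0.3725  0.3276] [-0.0003  1.      0.0006 -0.0003] [ 0.9607 -0.2661 -2.8735]
0.1291469617088199 [[0.5369 0.0329]
 [0.5371 0.0333]
 [0.5374 0.0328]
 [0.5373 0.0325]
 [0.5365 0.0319]]
```

Run:
```python
from h import *
c=capture("side");im=c["image"].copy()
x,y=proj(c,[.5315,-.374,.09]).astype(int)-[75,80]
cv2.imwrite("pics/s4.png",cv2.resize(im[y:y+160,x:x+150,::-1],None,fx=3.5,fy=3.5,interpolation=2));print(x,y)
for z in(.02,.13,.15):print(proj(c,[.5315,-.374,z]))
```

```text
280 328
[353.4625 429.6209]
[357.5784 395.5762]
[358.4213 388.6047]
```

View pics/s4.png

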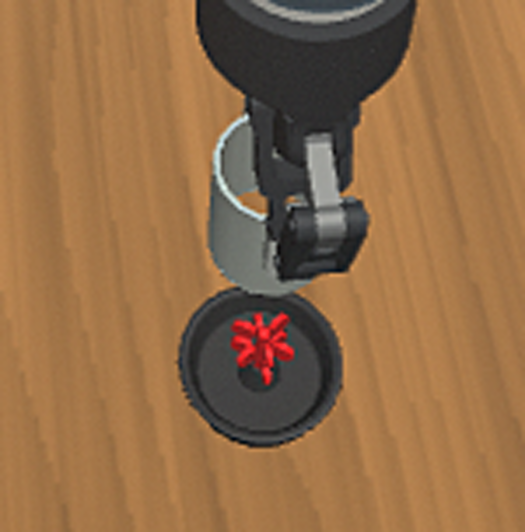

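```bash
cat >> h.py <<'E'
def held_left(c,x,y,zlo,zhi,R):
    S=cv2.cvtColor(c["image"],cv2.COLOR_RGB2HSV)[...,1].astype(float);o=[]
    for z in np.linspace(zlo,zhi,7):
        p=proj(c,[x,y,z]);v=int(round(p[1]));d=(proj(c,[x+.01,y,z])-p)[0]/.01
        u0=int(p[0]-2*R*d);g=S[v,u0:int(p[0])];i=np.where(g<85)[0][0]
        L=u0+i-(85-g[i])/(g[i-1]-g[i]);o.append(x+(L-p[0])/d+R)
    return np.array(o)
E
python3 - <<'E'
from h import *
c=capture("side");p=r.sense()["ee_pos"];z=p[2]-.1985
print(held_left(c,.5315,p[1],z+.02,z+.035,.025), proj(c,[p[0],p[1]-.03,.17]),proj(c,[p[0],p[1]-.045,.19]))
E
```

```text
[0.5297 0.5298 0.5298 0.5297 0.5296 0.5294 0.5294] [363.4934 400.1971] [366.5231 403.3801]
```

Emit:
{"op": "step_arm", "data": {"deltas": [[[-0.2, -0.15, 0.5], 0], [[0, 0, 1.2], 0], [[0, 0, 1.5], 0], [[0, 0, 1.5], 0], [[0, 0, 1.5], 0], [[0, 0, 1.5], 0], [[0, 0, 1.3], 0], [[0, 0, 0.8], 0], [[0, 0, 0.2], 0], [[0, 0, 0], 0]]}}

```text
t: 11.62
ee_pos: [0.5342, -0.3747, 0.227]
orientation: [-0.0, 1.0, 0.001, -0.001]
ft_force: [0.2, 0.1, -2.0]
grip_width: 0.0496
finger_force: 32.6
```

Run:
```python
from h import *
c=capture("side");s=r.sense();p=s["ee_pos"];z=p[2]-.1985
print(p,s["ft_force"],z,held_left(c,.5315,p[1],z+.01,z+.035,.025))
im=c["image"];x,y=proj(c,[.5315,-.374,.05]).astype(int)-[60,60]
cv2.imwrite("pics/s5.png",cv2.resize(im[y:y+120,x:x+120,::-1],None,fx=4,fy=4,interpolation=2))
```

```text
[ 0.5345 -0.375   0.2279] [ 0.0686  0.3903 -1.865 ] 0.02941307052083203 [0.5208 0.5209 0.522  0.5221 0.5235 0.5234 0.5259]
```

View pics/s5.png

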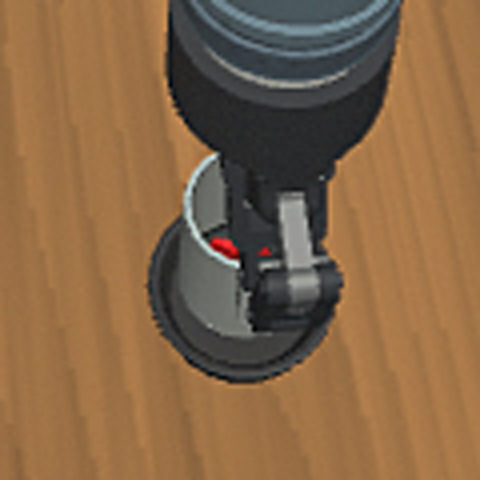

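Short flask is around the red tree, inside the lip (flask about column 242, base 244). I'll lower it.

Emit:
{"op": "step_arm", "data": {"deltas": [[[0, 0, 0.3], 0], [[0, 0, 0.4], 0], [[0, 0, 0.4], 0], [[0, 0, 0.3], 0], [[0, 0, 0.3], 0], [[0, 0, 0.2], 0], [[0, 0, 0.1], 0], [[0, 0, 0.1], 0], [[0, 0, 0], 0], [[0, 0, 0], 0]]}}

```text
t: 12.5
ee_pos: [0.5342, -0.375, 0.2074]
orientation: [0.0, 1.0, 0.0, -0.0]
ft_force: [-3.1, 2.4, 4.2]
grip_width: 0.0493
finger_force: 33.1
```

Emit:
{"op": "step_arm", "data": {"deltas": [[[0, 0, 0], 0], [[0, 0, 0], 0], [[0, 0, 0], 0], [[0, 0, 0], 0]], "gripper": -1}}

```text
t: 12.83
ee_pos: [0.5346, -0.3754, 0.2067]
orientation: [0.0, 1.0, -0.0, 0.0]
ft_force: [0.2, 0.5, -0.3]
grip_width: 0.0851
finger_force: 0.0
```

Emit:
{"op": "step_arm", "data": {"deltas": [[[0, 0, -1], 0], [[0, 0, -2], 0], [[0, 0, -3.5], 0], [[0, 0, -3.5], 0], [[0, 0, -3.5], 0], [[0, 0, -2], 0], [[0, 0, 0], 0], [[0, 0, 0], 0]]}}

```text
t: 13.5
ee_pos: [0.5349, -0.3756, 0.3642]
orientation: [0.0, 1.0, -0.002, 0.002]
ft_force: [-0.7, -0.3, -0.6]
grip_width: 0.0857
finger_force: 0.0
```

Emit:
{"op": "step_arm", "data": {"deltas": [[[2.84, 2.36, 0], 0], [[2.84, 2.36, 0], 0], [[2.84, 2.36, 0], 0], [[2.84, 2.36, 0], 0], [[2.84, 2.36, 0], 0], [[0, 0, 0], 0], [[0, 0, 0], 0], [[0, 0, 0], 0]]}}

```text
t: 14.17
ee_pos: [0.3923, -0.2571, 0.361]
orientation: [0.0, 1.0, 0.0, -0.0]
ft_force: [1.0, -1.0, 0.6]
grip_width: 0.0853
finger_force: 0.0
```

Run:
```python
from h import *
s=r.sense();print(s["ee_pos"])
ct,cs=capture("top"),capture("side")
print("red",rim(ct,cs,"flask",(504,220),(354,425),.025,.068))
print("yellow",rim(ct,cs,"flask",*[tuple(proj(c,[.5355,.3615,.05])) for c in(ct,cs)],.018,.076))
x,y=proj(cs,[.5315,-.374,.05]).astype(int)-[60,60]
cv2.imwrite("pics/s6.png",cv2.resize(cs["image"][y:y+120,x:x+120,::-1],None,fx=4,fy=4,interpolation=2))
```

```text
[ 0.3923 -0.2571  0.361 ]
red (array([ 0.5311, -0.3752,  0.0651]), np.float64(1.9784986122989199), [37, 53])
yellow (array([0.5359, 0.3649, 0.072 ]), np.float64(1.4116212217602377), [29, 20])
```

View pics/s6.png

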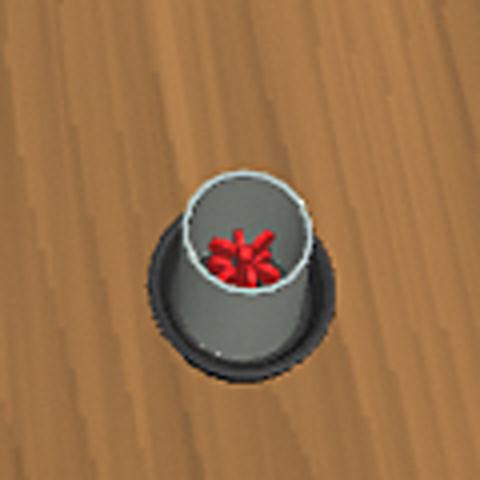

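Short flask sits centred in the red base, with the tree below its rim (rim column 248, base 243). Tall flask next.

Emit:
{"op": "step_arm", "data": {"deltas": [[[0, 0, 2.5], 0], [[0, 0, 3.5], 0], [[0, 0, 3.5], 0], [[0, 0, 2.8], 0], [[0, 0, 1.3], 0], [[0, 0, 0.2], 0], [[0, 0, 0], 0], [[0, 0, 0], 0]]}}

```text
t: 14.93
ee_pos: [0.3934, -0.2581, 0.2244]
orientation: [0.0, 1.0, -0.001, 0.001]
ft_force: [0.2, -0.1, 0.3]
grip_width: 0.0856
finger_force: 0.0
```

Emit:
{"op": "step_arm", "data": {"deltas": [[[0, 0, 0], 0], [[0, 0, 0], 0], [[0, 0, 0], 0], [[0, 0, 0], 0], [[0, 0, 0], 0], [[0, 0, 0], 0]], "gripper": 1, "force": 30}}

```text
t: 15.43
ee_pos: [0.393, -0.2575, 0.2249]
orientation: [0.0, 1.0, -0.001, 0.001]
ft_force: [-1.0, 2.4, 5.6]
grip_width: 0.0496
finger_force: 30.4
```

Emit:
{"op": "step_arm", "data": {"deltas": [[[0, 0, -2], 0], [[0, 0, -3.5], 0], [[0, 0, -3.5], 0], [[0, 0, -2.5], 0], [[-2, 0.9, -1], 0], [[-3.5, 1.58, 0], 0], [[-3.6, 1.63, 0], 0], [[-3.6, 1.63, 0], 0], [[-3.6, 1.63, 0], 0], [[-3.6, 1.63, 0], 0]]}}

```text
t: 16.27
ee_pos: [0.5925, -0.166, 0.348]
orientation: [0.0, 1.0, 0.0, -0.001]
ft_force: [-0.1, -1.7, -3.4]
grip_width: 0.05
finger_force: 32.8
```

Emit:
{"op": "step_arm", "data": {"deltas": [[[-2.2, 1, 0], 0], [[-1.25, 0.55, 0], 0], [[0, 0, 0], 0], [[0, 0, 0], 0], [[0, 0, 0], 0], [[0, 0, 0], 0]]}}

```text
t: 16.77
ee_pos: [0.6248, -0.1523, 0.3485]
orientation: [0.001, 1.0, 0.0, -0.001]
ft_force: [-0.4, 0.0, -2.4]
grip_width: 0.0497
finger_force: 32.8
```

Run:
```python
from h import *
c=capture("side");s=r.sense();p=s["ee_pos"];z=p[2]-.2245
print(p,s["orientation"],s["ft_force"],z)
print(held_left(c,.6253,p[1],z+.01,z+.045,.025));print(held(c,.6253,p[1],z+.005,z+.02,.025)[::4])
```

```text
[ 0.6249 -0.1524  0.3487] [ 0.0008  1.      0.0001 -0.0004] [ 0.1946 -0.298  -3.5897] 0.12419488379250163
[0.6227 0.6236 0.6232 0.6231 0.5703 0.6233 0.6231]
[[0.6239 0.0258]
 [0.6236 0.0262]
 [0.6239 0.0256]]
```

Emit:
{"op": "step_arm", "data": {"deltas": [[[-0.2, 0, 0.3], 0], [[0, 0, 1], 0], [[0, 0, 1.5], 0], [[0, 0, 1.5], 0], [[0, 0, 1.5], 0], [[0, 0, 1.5], 0], [[0, 0, 1.3], 0], [[0, 0, 0.8], 0], [[0, 0, 0.2], 0], [[0, 0, 0], 0]]}}

```text
t: 17.65
ee_pos: [0.6274, -0.1517, 0.2517]
orientation: [0.0, 1.0, 0.0, -0.001]
ft_force: [-0.7, -0.1, -3.2]
grip_width: 0.0496
finger_force: 32.8
```

Run:
```python
from h import *
c=capture("side");s=r.sense();p=s["ee_pos"]
print(p,s["ft_force"])
im=c["image"];x,y=proj(c,[.6253,-.152,.05]).astype(int)-[60,60]
cv2.imwrite("pics/s7.png",cv2.resize(im[y:y+120,x:x+120,::-1],None,fx=4,fy=4,interpolation=2))
```

```text
[ 0.6278 -0.1518  0.2527] [ 0.6247 -0.5041 -2.2417]
```

View pics/s7.png

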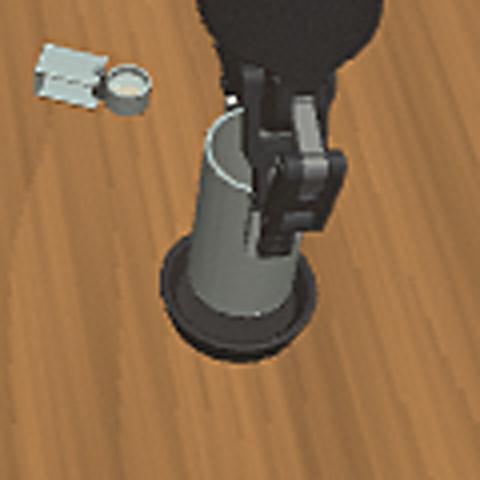

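Tall flask is inside the lip over the green tree (flask bottom column 243, base 238). I'll lower it.

Emit:
{"op": "step_arm", "data": {"deltas": [[[0, 0, 0.3], 0], [[0, 0, 0.4], 0], [[0, 0, 0.4], 0], [[0, 0, 0.3], 0], [[0, 0, 0.2], 0], [[0, 0, 0.2], 0], [[0, 0, 0.1], 0], [[0, 0, 0.1], 0], [[0, 0, 0], 0], [[0, 0, 0], 0]]}}

```text
t: 18.53
ee_pos: [0.6279, -0.1517, 0.2331]
orientation: [0.0, 1.0, 0.0, 0.0]
ft_force: [-0.9, 0.4, -0.1]
grip_width: 0.0496
finger_force: 33.0
```

Emit:
{"op": "step_arm", "data": {"deltas": [[[0, 0, 0.1], 0], [[0, 0, 0], 0], [[0, 0, 0], 0]]}}

```text
t: 18.78
ee_pos: [0.628, -0.1516, 0.233]
orientation: [0.0, 1.0, -0.0, 0.001]
ft_force: [-3.8, 2.0, 4.8]
grip_width: 0.0499
finger_force: 33.3
```

Emit:
{"op": "step_arm", "data": {"deltas": [[[0, 0, 0], 0], [[0, 0, 0], 0], [[0, 0, 0], 0], [[0, 0, 0], 0]], "gripper": -1}}

```text
t: 19.12
ee_pos: [0.6281, -0.1519, 0.2318]
orientation: [0.0, 1.0, -0.0, 0.0]
ft_force: [-0.6, 0.7, -0.2]
grip_width: 0.0851
finger_force: 0.0
```

Emit:
{"op": "step_arm", "data": {"deltas": [[[0, 0, -1], 0], [[0, 0, -2], 0], [[0, 0, -3.5], 0], [[0, 0, -3.5], 0], [[0, 0, -2.5], 0], [[0, 0, 0], 0], [[0, 0, 0], 0]]}}

```text
t: 19.7
ee_pos: [0.6288, -0.152, 0.3598]
orientation: [0.0, 1.0, -0.001, 0.003]
ft_force: [-0.4, -0.4, -0.9]
grip_width: 0.0855
finger_force: 0.0
```

Emit:
{"op": "step_arm", "data": {"deltas": [[[3.3, 1.17, 0], 0], [[3.3, 1.17, 0], 0], [[3.3, 1.17, 0], 0], [[3.3, 1.17, 0], 0], [[3.3, 1.17, 0], 0], [[0, 0, 0], 0], [[0, 0, 0], 0], [[0, 0, 0], 0]]}}

```text
t: 20.37
ee_pos: [0.463, -0.0932, 0.3563]
orientation: [0.0, 1.0, 0.0, 0.0]
ft_force: [0.3, -0.5, -0.1]
grip_width: 0.0852
finger_force: 0.0
```

Run:
```python
from h import *
print(r.sense()["ee_pos"])
ct,cs=capture("top"),capture("side")
print("green",rim(ct,cs,"flask",*[tuple(proj(c,[.6253,-.152,.06])) for c in(ct,cs)],.025,.1))
```

```text
[ 0.463  -0.0932  0.3563]
green (array([ 0.6274, -0.151 ,  0.0979]), np.float64(1.0150380470801361), [38, 42])
```

Tall is seated (rim at about 0.098 m against 0.100 m expected). On to the large flask.

Emit:
{"op": "step_arm", "data": {"deltas": [[[0, 0, 2.5], 0], [[0, 0, 3.5], 0], [[0, 0, 3.5], 0], [[0, 0, 3], 0], [[0, 0, 1.7], 0], [[0, 0, 0.4], 0], [[0, 0, 0], 0], [[0, 0, 0], 0]]}}

```text
t: 21.13
ee_pos: [0.4642, -0.0936, 0.2114]
orientation: [0.0, 1.0, -0.0, 0.001]
ft_force: [0.4, -0.1, -0.6]
grip_width: 0.0853
finger_force: 0.0
```

Emit:
{"op": "step_arm", "data": {"deltas": [[[0, 0, 0], 0], [[0, 0, 0], 0], [[0, 0, 0], 0], [[0, 0, 0], 0], [[0, 0, 0], 0], [[0, 0, 0], 0]], "gripper": 1, "force": 40}}

```text
t: 21.63
ee_pos: [0.4641, -0.0935, 0.2126]
orientation: [-0.0, 1.0, -0.001, 0.002]
ft_force: [-0.7, -0.2, 5.2]
grip_width: 0.0632
finger_force: 43.1
```

Emit:
{"op": "step_arm", "data": {"deltas": [[[0, 0, -2], 0], [[0, 0, -3.5], 0], [[0, 0, -3.5], 0], [[0, 0, -2], 0], [[-1.2, 1.7, -0.5], 0], [[-2.1, 2.97, 0], 0], [[-2.1, 2.97, 0], 0], [[-2.1, 2.97, 0], 0], [[-2.1, 2.97, 0], 0], [[-2.1, 2.97, 0], 0]]}}

```text
t: 22.47
ee_pos: [0.5804, 0.0739, 0.326]
orientation: [0.0, 1.0, -0.0, 0.0]
ft_force: [0.2, -0.7, -3.1]
grip_width: 0.0635
finger_force: 46.2
```

Emit:
{"op": "step_arm", "data": {"deltas": [[[-2.1, 2.97, 0], 0], [[-2.1, 2.97, 0], 0], [[-1.5, 2.1, 0], 0], [[0, 0, 0], 0], [[0, 0, 0], 0], [[0, 0, 0], 0], [[0, 0, 0], 0]]}}

```text
t: 23.05
ee_pos: [0.6364, 0.1518, 0.3257]
orientation: [0.001, 1.0, -0.0, -0.0]
ft_force: [0.1, -0.5, -3.6]
grip_width: 0.063
finger_force: 46.3
```

Run:
```python
from h import *
c=capture("side");s=r.sense();p=s["ee_pos"];z=p[2]-.212
print(p,s["orientation"],s["ft_force"],z)
print(held_left(c,.6367,p[1],z+.01,z+.045,.032));print(held(c,.6367,p[1],z+.005,z+.02,.032)[::4])
```

```text
[0.6364 0.1517 0.3258] [ 0.0008  1.     -0.0001 -0.0004] [-0.3978  0.0725 -3.2187] 0.11381187288476138
[0.6352 0.6349 0.6349 0.6349 0.6345 0.6352 0.6348]
[[0.6356 0.0323]
 [0.6356 0.0326]
 [0.6355 0.0326]]
```

Emit:
{"op": "step_arm", "data": {"deltas": [[[-0.1, 0.1, 0.3], 0], [[0, 0, 1], 0], [[0, 0, 1.5], 0], [[0, 0, 1.5], 0], [[0, 0, 1.5], 0], [[0, 0, 1.3], 0], [[0, 0, 1], 0], [[0, 0, 0.5], 0], [[0, 0, 0], 0], [[0, 0, 0], 0]]}}

```text
t: 23.93
ee_pos: [0.638, 0.1536, 0.2397]
orientation: [0.0, 1.0, 0.0, -0.0]
ft_force: [0.0, 0.0, -3.1]
grip_width: 0.0628
finger_force: 46.3
```

Emit:
{"op": "step_arm", "data": {"deltas": [[[0, 0, 0.3], 0], [[0, 0, 0.4], 0], [[0, 0, 0.4], 0], [[0, 0, 0.3], 0], [[0, 0, 0.2], 0], [[0, 0, 0.2], 0], [[0, 0, 0.1], 0], [[0, 0, 0.1], 0], [[0, 0, 0], 0], [[0, 0, 0], 0]]}}

```text
t: 24.77
ee_pos: [0.6378, 0.1537, 0.2207]
orientation: [0.0, 1.0, 0.0, 0.0]
ft_force: [-5.1, -0.8, 4.6]
grip_width: 0.0632
finger_force: 46.9
```

Contact with the floor at the expected height (TCP 0.2207, so flask bottom at about 0.0087). Release, retreat and check.

Emit:
{"op": "step_arm", "data": {"deltas": [[[0, 0, 0], 0], [[0, 0, 0], 0], [[0, 0, 0], 0], [[0, 0, 0], 0]], "gripper": -1}}

```text
t: 25.1
ee_pos: [0.6384, 0.1537, 0.2198]
orientation: [0.0, 1.0, 0.0, 0.0]
ft_force: [0.0, -0.1, -0.3]
grip_width: 0.0857
finger_force: 0.0
```

Emit:
{"op": "step_arm", "data": {"deltas": [[[0, 0, -1], 0], [[0, 0, -2], 0], [[0, 0, -3.5], 0], [[0, 0, -3.5], 0], [[0, 0, -3.5], 0], [[3.5, 0, 0], 0], [[4, 0, 0], 0], [[4, 0, 0], 0], [[4, 0, 0], 0], [[2, 0, 0], 0]]}}

```text
t: 25.93
ee_pos: [0.4586, 0.1536, 0.3551]
orientation: [-0.0, 1.0, -0.0, -0.001]
ft_force: [-0.1, -0.1, 0.0]
grip_width: 0.0855
finger_force: 0.0
```

Emit:
{"op": "step_arm", "data": {"deltas": [[[0, 0, 0], 0], [[0, 0, 0], 0], [[0, 0, 0], 0], [[0, 0, 0], 0]]}}

```text
t: 26.27
ee_pos: [0.4644, 0.1538, 0.3553]
orientation: [0.0, 1.0, 0.0, 0.001]
ft_force: [0.3, -0.2, 0.0]
grip_width: 0.0856
finger_force: 0.0
```

Run:
```python
from h import *
ct,cs=capture("top"),capture("side");cv2.imwrite("pics/s8.png",cs["image"][:,:,::-1]);print(r.sense()["ee_pos"])
for n,p,R,h in(("blue",(.6367,.1525),.032,.088),("green",(.6253,-.152),.025,.1),("red",(.5315,-.374),.025,.068),("yellow",(.5355,.3615),.018,.076)):
    print(n,rim(ct,cs,"flask",*[tuple(proj(c,[*p,h-.03])) for c in(ct,cs)],R,h))
    a=B[n]
    for c,i in((ct,0),(cs,1)):
        e,ax,t=centre(c,n,proj(c,[*p,.012]).astype(int),[20,26][i]*a[2]/.045);print("   disc",cast(c,[e],.013)[0])
```

```text
[0.4642 0.1537 0.3548]
blue (array([0.4697, 0.1252, 0.7207]), np.float64(219.17879467015047), [358, 38])
   disc [0.6178 0.1662]
   disc [0.6432 0.1781]
green (array([ 0.6274, -0.1509,  0.0977]), np.float64(0.8787754785075765), [37, 42])
   disc [ 0.6211 -0.1475]
   disc [ 0.6278 -0.1472]
red (array([ 0.5312, -0.3752,  0.065 ]), np.float64(1.97348131667448), [35, 53])
   disc [ 0.53   -0.3694]
   disc [ 0.5312 -0.3802]
yellow (array([0.4312, 0.0531, 1.0381]), np.float64(192.58791413524006), [624, 20])
   disc [0.5431 0.3801]
   disc [0.538  0.3813]h.py:58: RuntimeWarning: Mean of empty slice.
  return np.array(e[0]),e[1],np.argwhere(t>0)[:,::-1].mean(0)
  ret = um.true_divide(
```

View pics/s8.png

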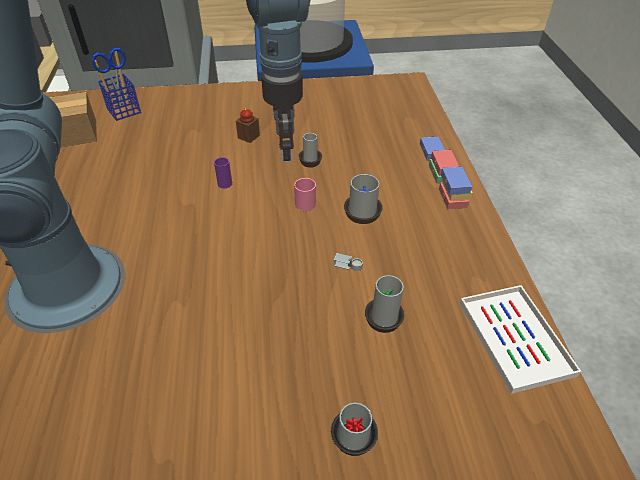

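All four flasks stand in their bases: blue (364,198), green (387,302), red (355,428), yellow (310,150). The bystanders have not moved. The arm hides the blue rim in the top view, so I'll move it aside and confirm that height.

Emit:
{"op": "step_arm", "data": {"deltas": [[[0.5, -3, 0], 0], [[0.5, -3.8, 0], 0], [[0.5, -3.8, 0], 0], [[0.5, -3.8, 0], 0], [[0.5, -3.8, 0], 0], [[0.5, -3, 0], 0], [[0, 0, 0], 0], [[0, 0, 0], 0], [[0, 0, 0], 0]]}}

```text
t: 27.12
ee_pos: [0.4334, -0.0583, 0.3546]
orientation: [0.0, 1.0, 0.0, -0.0]
ft_force: [-0.4, 1.5, 0.9]
grip_width: 0.0854
finger_force: 0.0
```

Run:
```python
from h import *
ct,cs=capture("top"),capture("side");print(r.sense()["ee_pos"])
for n,p,R,h in(("blue",(.6367,.1525),.032,.088),("yellow",(.5355,.3615),.018,.076)):
    print(n,rim(ct,cs,"flask",*[tuple(proj(c,[*p,h-.03])) for c in(ct,cs)],R,h))
```

```text
[ 0.4333 -0.0575  0.3546]
blue (array([0.6373, 0.1553, 0.085 ]), np.float64(1.7201518091551264), [47, 38])
yellow (array([0.5359, 0.3649, 0.072 ]), np.float64(1.4115682007450463), [29, 20])
```

Rim heights match fully home, allowing for the same 2–4 mm low reading seen on the bench.

```bash
python3 -c "
from cell import r
print(r.sign_off())"
```

```text
the job is handed in; nothing more can be done
None
```

All four flasks are seated upright over their matching trees and released, the loupe and setter's block look unmoved in the pictures, and the job is handed in at about 27 s; sign-off returned no verdict.

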